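Slide the check plate under the plate reader's bridge and start the reading

ROBOT

A 6-joint arm with a two-finger parallel gripper is mounted at the origin on the work surface. World frame = base frame: x ahead of the robot, y to its left, z up, the work surface at z = 0. Lengths are in m, angles in rad, forces in N, time in s.
With the tool pointing down it reaches from about 0.425 to 0.95 m from the base axis. Payload 3.5 kg.
Tool frame: the origin (TCP) lies midway between the tips of the shut fingers; the grasp point (between the pads) lies 19 mm behind it; z points along the fingers, y is the line along which they close (so a half turn about z gives the same grasp; the last joint's range is limited). The gripper opens to 85 mm and grips with 20 to 120 N. Pads are 22 mm wide; open, the fingers measure 114 mm over their backs; the gripper's body (76 mm by 85 mm) begins 54 mm behind the grasp point. The pads swing forward as they close: fully open they stand 13 mm farther back than shut.
Start: joints at [1.194, 0.286, 1.577, -0, 1.279, -0.15], TCP at [0.152, 0.658, 0.231] pointing down, gripper open.
Joint ranges: [-2.77, 2.77], [-0.9, 2.22], [0.21, 2.48], [-1.53, 4.67], [0.24, 2.81], [-2.84, 2.84]. Speed limits (rad/s): [2.79, 2.79, 3.14, 3.14, 3.14, 3.14].

INTERFACE

Orientations are given as a unit quaternion [x, y, z, w].
In Python, from plant import get_state, read_camera, ctrl gives the robot as it stands.
- The arm moves only by the shell command python3 -m crank 'ROWS' [FORCE]. ROWS is JSON, a list of rows, each a list of 3 entries, a list of its own where there are three numbers: the shift along the tool's x, y, z in mm, then the turn about the tool's z in degrees, then the closure in counts, from 0 (fully open) to 255 (shut). In form: [[[tx, ty, tz], yaw, claw], ...]. A call has 1 to 10 rows; each row is the pose to reach, as a shift and turn from the pose commanded when the call began, along the tool's axes at that moment; what a row does not reach only later rows make up. A row lasts 1/10 s, in which the tool goes at most 50 mm and 8.59 degrees, less where a joint would pass 70% of its speed; a pose out of reach is approached as far as the arm can. A call with a gripper value outside its range is refused whole. The fingers move at their own pace and stop on an object; FORCE is the grip in N (left out, the last holds). Time passes only in rows, so rows that repeat a pose let the fingers close. It gives the time, the measured TCP pose, the force, the opening and the grip force at its end, in the units of the state.
- get_state(): the state, without advancing time (a new reading comes with each control period).
- read_camera(name): name is "side" or "top" or "wrist"; returns a dict with "frame" (420x560x3 uint8, blue, green, red), "range_z" (420x560 float32, m along the optical axis (not along the pixel's ray), 0 where there is no reading), "vfov" (degrees; the focal length in pixels is half the picture's height over the tangent of half this angle, whatever the lens; pixels are square), "cx", "cy" (the principal point, pixels), "origin" and "orientation" of the camera in the world. Camera axes: x right, y down, z forward; pixel columns grow to the right and rows downward; lengths in m; the calibration is good to about 2 mm. A picture is of the moment at which its call begins.
- ctrl.sign_off(): hands the job in; it is judged then, once.
The state is a dict: "time": time; "qpos": joint angles; "dq": joint speeds; "joint_efforts": joint torques, N m; "eef_pos": TCP position; "tcp_rot": TCP orientation; "contact_force": force on the tool from outside, world axes, zero at the start; "wrist_torque": the same for the moment, N m; "opening": opening from 0.0 (shut) to 1.0 (fully open); "finger_force": force on a finger pad.
Only numpy, scipy, OpenCV 4.12 (cv2) and the standard library are available. Lean on these libraries where they do the work, as an engineer would, in place of code of your own. Each camera call takes 0.05 s, during which the arm holds its last target. There are 200 camera calls.

TASK

Without gripping or lifting it, push the blue check plate flat along the bench with the fingertips, under the low bridge of the plate reader, until it is fully home against the black stop bar; it must not tip up. Then press the green read button on the reader right down and let it come back up. Leave the spare plate, bottles, cups, rack and steel block where they are.

Things in the scene. Friction and masses are not known exactly. Their poses are not given: they have to be found in the camera images.
- plate: the blue check plate with black round windows, 127 mm along its own x, 85 mm along its own y, 14 mm thick, about 0.2 kg, lying flat and loose on the bench; origin at the centre of its underside, z up. It starts in front of the reader's mouth, off the lane's centre line and turned by up to about 20 degrees.
- reader: the cream plate reader, fixed to the bench: a low bridge over a lane on the bench top. Origin on the bench mid-lane under the bridge, exactly where the plate's origin lies when it is home; x points along the lane the way the plate slides (mouth to stop), z up. Side towers 62 mm tall, 70 mm along x, from 52 to 107 mm either side of the centre line.
- bridge (a point): centre of the bridge's underside, 19 mm above the bench; the bridge reaches 30 mm either way along the lane, its top is 62 mm above the bench. A plate that is home sticks out 33 mm on each side of it.
- stop (a point): middle of the upper edge of the black stop bar's face (reader x = +63.5 mm, 10 mm above the bench); the plate's front end rests against this face when home
- mouth (a point): middle of the lane's mouth on the bench (reader x = -81 mm). Dark steel guide rails 10 mm high: inner faces 46 mm either side of the centre line from reader x = -36 mm to the stop, flaring out to about 66 mm at the mouth.
- read_button_top (a point): centre of the top of the green read button, 26 mm across, in a black housing on top of the tower on the reader's +y side; pressed straight down
- read_button (a joint): travel of the read button in m: 0 released, 0.006 fully down; a spring button that takes about 5 N fully down and comes back up by itself
- spare_plate: spare plate, grey with white windows, 127 x 85 x 14 mm, lies on the bench; origin at the centre of its underside. To be left alone.
- reagent: amber reagent bottle with blue cap, 60 mm across, 95 mm tall, standing; origin at the centre of its underside. To be left alone.
- jar: white jar, 64 mm across, 90 mm tall, standing; origin at the centre of its underside. To be left alone.
- cup_a: white sample cup, 34 mm across, 30 mm tall, standing beside the reader; origin at the centre of its underside. To be left alone.
- cup_b: orange sample cup, 34 mm across, 30 mm tall, standing behind the reader's stop; origin at the centre of its underside. To be left alone.
- tube_rack: black rack of capped tubes, 60 x 150 mm, 95 mm tall; origin at the centre of its underside. To be left alone.
- magnet_block: bare steel block, 50 x 30 x 25 mm, lying on the bench; origin at the centre of its underside. To be left alone.
Mind the look-alikes: they are no part of the job. Of the things that look like the reader, the smaller one is meant. Several things look just like the plate: the one meant starts farthest to the robot's left.

How it is judged:
On the way, in this order (a step that is already met when the one before it is completed fails the run):
1. the plate lies home against the stop under the bridge (x of plate in the frame of reader between -0.005 and 0.005 m and y of plate in the frame of reader between -0.008 and 0.008 m and angle between the x axis of plate and the x axis of reader, either way round below 0.1 rad and angle between plate's own z axis and vertical below 0.05 rad and height (world z) of plate below 0.004 m), for 0.2 s.
2. the read button is pressed right down with the plate home (all of step 1 and value of joint read_button above 0.0045 m), for 0.05 s.
At the end, for the whole second after the job is handed in: The plate lies flat at rest in the lane under the bridge, within 5 mm of the stop, within 8 mm of the centre line and 0.1 rad of the lane's direction, and the read button is up again (below 1.5 mm) (all of step 1 and value of joint read_button below 0.0015 m and linear speed of plate below 0.01 m/s); the robot touches nothing.
It fails at once if the plate is lifted off the bench (more than 8 mm) (height (world z) of plate above 0.008 m).
It fails at once if the plate is tipped by more than 0.12 rad (angle between plate's own z axis and vertical above 0.12 rad).
It fails at once if the read button is pressed before the plate is home (value of joint read_button above 0.003 m and not (x of plate in the frame of reader between -0.005 and 0.005 m and y of plate in the frame of reader between -0.008 and 0.008 m and angle between the x axis of plate and the x axis of reader, either way round below 0.1 rad and angle between plate's own z axis and vertical below 0.05 rad and height (world z) of plate below 0.004 m)).
It fails at once if a bystander is moved by more than 20 mm (distance of any of spare_plate, reagent, jar, cup_a, cup_b, tube_rack, magnet_block from where it was at the start of the episode above 0.02 m).
It also fails if it takes over 72 s, if anything falls off the work surface, if the arm or the gripper's body presses on something with over 40 N, if the wrist force passes 120 N, or if a joint passes its speed limit or range.

## Working session

There is one attempt and no reset: what is moved stays moved. The work goes in short steps, Python scripts to look and compute and a shell command to move; the robot and the scene stay as the last step left them, time stands still between calls to the robot, and variables do not carry over. Pictures are saved under pics/ and viewed, at most 10 in all, crops included, and the job is handed in when it is done.

```bash
mkdir -p pics; ls
cat > h.py <<'E'
import numpy as np, cv2
from scipy.spatial.transform import Rotation as R
from plant import get_state, read_camera, ctrl
def cloud(c):
    d=c["range_z"]; h,w=d.shape; f=h/2/np.tan(np.radians(c["vfov"])/2)
    v,u=np.mgrid[:h,:w]
    P=np.stack([(u-c["cx"])/f*d,(v-c["cy"])/f*d,d],-1)
    W=P@R.from_quat(c["orientation"]).as_matrix().T+np.array(c["origin"])
    W[d==0]=np.nan
    return W
def total(p,shifts=None):
    s=get_state(); return R.from_quat(s["tcp_rot"]).inv().apply(np.array(p)-s["eef_pos"])*1000
E
python3 - <<'E'
from h import *
for n in ("top","side"):
    c=read_camera(n); cv2.imwrite(f"pics/{n}0.png",c["frame"]); np.save(f"{n}0.npy",cloud(c))
    print(n,c["origin"],c["orientation"],c["vfov"],c["cx"],c["cy"])
s=get_state(); print(s)
E
```

```text
pics
top [ 0.34266704 -0.04816759  1.17418618] [-0.69261464  0.7143019  -0.06260449  0.07834809] 52.950489623962994 281.0727534133492 215.44668738138978
side [ 0.28976372 -0.73779013  0.71567877] [ 0.887807   -0.17419986  0.07578047 -0.41917831] 53.672520547412866 282.6006362842984 208.3075648715153
{'time': 0.1, 'qpos': array([ 1.19403566e+00,  2.87095676e-01,  1.57803462e+00, -1.38781774e-05,
        1.27859781e+00, -1.50019705e-01]), 'dq': array([-0.00099205, -0.00090068, -0.00439388, -0.00114251, -0.00073   ,
        0.00041734]), 'joint_efforts': array([-3.46223324e-04, -4.07294011e+01, -2.93699867e+01, -1.95802922e-04,
        3.43518135e-03,  6.27875522e-06]), 'eef_pos': array([0.15150813, 0.65716629, 0.23007092]), 'tcp_rot': array([ 1.13125724e-01,  9.93580108e-01, -1.03263537e-03, -2.71575124e-04]), 'contact_force': array([-0.58426396, -0.88658681, -0.16315318]), 'wrist_torque': array([-0.01668607,  0.00279304,  0.02001719]), 'finger_force': 0.0, 'opening': 1.001014871488498}
```

View pics/top0.png

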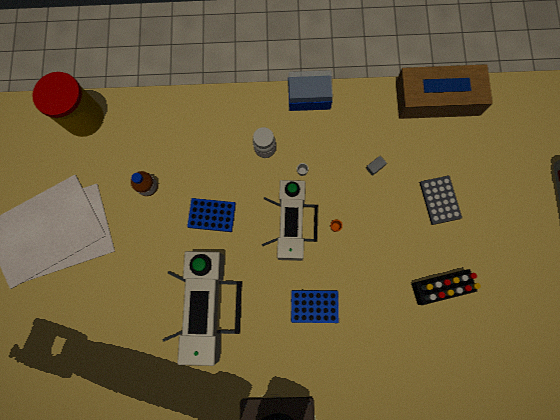

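View pics/side0.png

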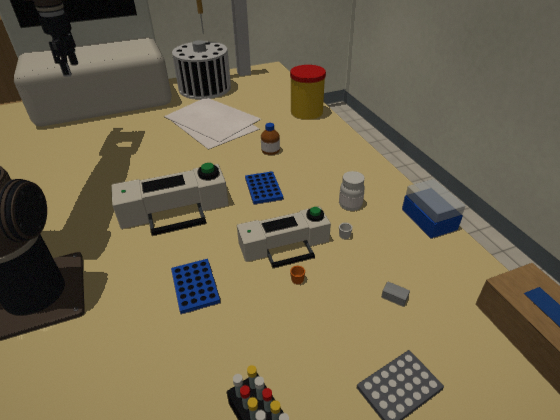

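The top view shows two blue plates, at (212,215) and (315,306). I want the left one at (212,215). It also shows two readers: the small one at (291,220), which is the one meant, and the large one at (200,307). The small reader's mouth faces left, its stop is at x≈317, and its button is at (292,188). The side view agrees.

```bash
cat > meas.py <<'E'
from h import *
def plate(c,W,box):
    x0,y0,x1,y1=box
    hsv=cv2.cvtColor(c,cv2.COLOR_BGR2HSV)
    m=np.zeros(c.shape[:2],np.uint8)
    m[y0:y1,x0:x1]=((hsv[...,0]>100)&(hsv[...,0]<130)&(hsv[...,1]>120)&(hsv[...,2]>50))[y0:y1,x0:x1]
    m=cv2.morphologyEx(m,cv2.MORPH_CLOSE,np.ones((7,7)))
    P=W[m>0]; P=P[np.isfinite(P[:,0])&(P[:,2]<.03)&(P[:,2]>.007)]
    (cx,cy),(w,h),a=cv2.minAreaRect((P[:,:2]*1000).astype(np.float32))
    if w<h: a+=90
    return cx,cy,w,h,(a+90)%180-90,np.median(P[:,2])
E
python3 - <<'E'
from meas import *
c=cv2.imread("pics/top0.png"); W=np.load("top0.npy")
print("plate",plate(c,W,(180,185,245,245)))
for n,(u0,v0,u1,v1) in {"reader":(255,170,325,270),"big":(160,240,250,370)}.items():
    P=W[v0:v1,u0:u1].reshape(-1,3); P=P[(P[:,2]>.045)&(P[:,2]<.066 if n=="reader" else P[:,2]<.12)]
    print(n,cv2.minAreaRect((P[:,:2]*1000).astype(np.float32)),np.percentile(P[:,2],[5,50,95]))
hsv=cv2.cvtColor(c,cv2.COLOR_BGR2HSV)
g=(hsv[...,0]>50)&(hsv[...,0]<85)&(hsv[...,1]>120); g[:170]=0;g[200:]=0;g[:,:270]=0;g[:,310:]=0
print("button",np.median(W[g],0),g.sum(), W[g][:,2].max())
# stop bar: dark px right of reader
d=(c.max(2)<60); d[:200]=0; d[245:]=0; d[:,:311]=0; d[:,322:]=0
P=W[d]; print("stop",np.median(P,0),P.min(0),P.max(0))
for n,(u,v) in dict(cupa=(302,169),cupb=(336,226),reag=(143,183),jar=(264,142)).items(): print(n,W[v,u])
cv2.imwrite("pics/crop.png",cv2.resize(c[160:280,170:350],None,fx=4,fy=4,interpolation=cv2.INTER_CUBIC))
E
```

```text
plate (587.705078125, 171.75294494628906, 126.02426147460938, 85.08450317382812, 82.38915252685547, np.float64(0.014461988994080355))
reader ((559.991455078125, -54.10506820678711), (69.38850402832031, 214.46180725097656), 86.14485931396484) [0.05843831 0.06231367 0.06534509]
big ((334.57025146484375, 188.67236328125), (94.26594543457031, 285.2210388183594), 87.14119720458984) [0.07350916 0.08272283 0.09988618]
button [ 0.63841276 -0.05826472  0.08320644] 83 0.08905297615221297
stop [nan nan nan] [nan nan nan] [nan nan nan]
cupa [ 0.7157297  -0.08986573  0.00139163]
cupb [nan nan nan]
reag [0.66930561 0.34822053 0.07148715]
jar [0.76713542 0.01353942 0.09207243]
```

View pics/crop.png

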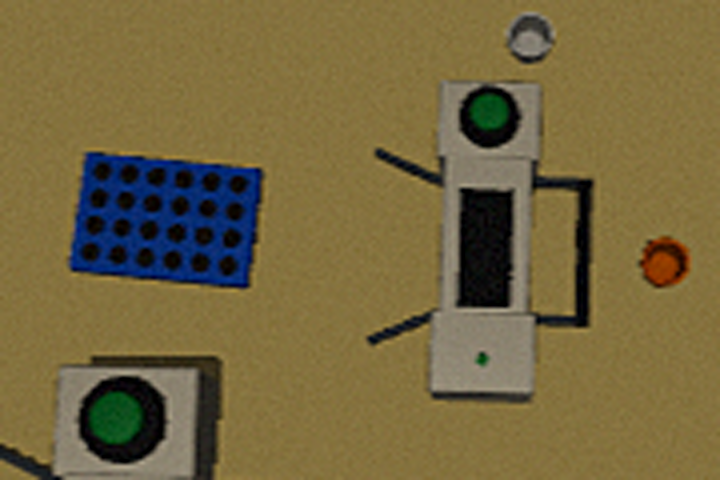

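The crop confirms the choice: the blue plate (24 windows) lies left of the small reader, its mouth facing the plate. Measured sizes are 126x85 mm for the plate and 69x214 mm for the reader, which match. In the reader frame the plate is at about x = -227, y = +12 mm, yaw -3.7°. Pushing it along its own axis therefore lands almost on the centre line.

```bash
cat >> h.py <<'E'
RO=np.array([560.,-54.1]); RA=-93.86
def u(a): a=np.radians(a); return np.array([np.cos(a),np.sin(a)])
def toreader(p,a):
    d=np.array(p)-RO; return d@u(RA),d@u(RA+90),(a-RA+90)%180-90
def go(p,z,ty):  # p mm world, tool-y heading deg
    s=get_state(); r=R.from_quat(s["tcp_rot"])
    cur=r.apply([0,1,0]); c=np.degrees(np.arctan2(cur[1],cur[0]))
    print("shift",(r.inv().apply(np.array([*p,z])-s["eef_pos"]*1000)).round(1),"yaw",round(-((ty-c+180)%360-180),1),"F",s["contact_force"].round(1),"t",s["time"],"tcp",(s["eef_pos"]*1000).round(1),"q",s["qpos"].round(2),"op",s["opening"])
E
python3 -c "
from h import *
p=np.array([587.7,171.8]);print(toreader(p,82.39))
t=p-86*u(82.39-180);print(t);go(t,100,82.39-90)"
```

```text
(np.float64(-227.25227984500518), np.float64(12.429855399297857), -3.75)
[599.08892737 257.04255002]
shift [-526.1 -289.   130.5] yaw 84.6 F [-0.6 -0.9 -0.2] t 0.1 tcp [151.5 657.2 230.1] q [ 1.19  0.29  1.58 -0.    1.28 -0.15] op 1.001014871488498
```

```bash
python3 -m crank '[[[-45,-24,0],8,80],[[-90,-48,0],16,80],[[-135,-73,0],24,80],[[-180,-98,0],32,80],[[-225,-123,0],40,80],[[-270,-148,0],48,80],[[-315,-173,0],56,80],[[-355,-195,0],64,80],[[-395,-217,0],72,80],[[-430,-236,0],80,80]]' && python3 -c "
from h import *
go([599.1,257],100,-7.6)"
```

```text
time: 1.1
eef_pos: [0.5191, 0.3288, 0.2308]
tcp_rot: [0.728, 0.686, -0.0, 0.0]
contact_force: [1.0, 1.0, -0.1]
opening: 0.687
finger_force: 0.0
shift [-66.9  84.2 130.8] yaw 4.2 F [ 1.   1.  -0.1] t 1.1 tcp [519.1 328.8 230.8] q [ 0.4   0.16  1.73 -0.    1.25  0.46] op 0.6869460114024002
```

```bash
python3 -m crank '[[[-33,42,30],4,80],[[-66,84,60],4,80],[[-67,84,100],4,80],[[-67,84,140],4,80],[[-67,84,180],4,80],[[-67,84,190],4,80],[[-67,84,190],4,80]]'
python3 - <<'E'
from meas import *
go([599.1,257],8,-7.6)
c=read_camera("wrist"); W=cloud(c); im=c["frame"]; np.save("w1.npy",W); cv2.imwrite("pics/w1.png",im)
E
```

```text
time: 1.8
eef_pos: [0.5963, 0.2593, 0.0389]
tcp_rot: [0.749, 0.663, -0.002, -0.001]
contact_force: [0.5, -0.0, -0.1]
opening: 0.683
finger_force: 0.0
shift [-1.9  3.2 30.9] yaw 0.6 F [ 0.5 -0.  -0.1] t 1.8 tcp [596.3 259.3  38.9] q [ 0.25  0.45  1.75 -0.    0.95  0.38] op 0.6832997549525149
```

View pics/w1.png

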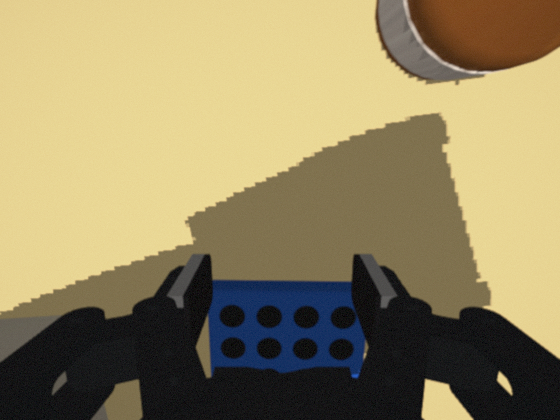

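The wrist view shows the plate's rear edge at row 281, cols 209–365, centred between the fingertips (cols 187 and 375), so they are well aligned. I'll narrow the fingers slightly and descend, watching the force.

```bash
python3 -m crank '[[[0,2,15],0.5,110],[[0,2,28],0.5,110],[[0,2,31],0.5,110],[[0,2,31],0.5,110]]' && python3 -m crank '[[[0,0,2],0,110],[[0,0,4],0,110],[[0,0,4],0,110]]'
```

```text
time: 2.25
eef_pos: [0.5994, 0.2595, 0.0096]
tcp_rot: [0.752, 0.659, -0.001, -0.0]
contact_force: [1.0, 0.2, -0.1]
opening: 0.571
finger_force: 0.0
time: 2.55
eef_pos: [0.6001, 0.2595, 0.0064]
tcp_rot: [0.752, 0.659, 0.0, 0.0]
contact_force: [1.0, -0.6, -0.0]
opening: 0.567
finger_force: 0.0
```

```bash
python3 -m crank '[[[0,0,2],0,110],[[0,0,4],0,110],[[0,0,4],0,110]]' && python3 -m crank '[[[0,0,1],0,110],[[0,0,2],0,110],[[0,0,2],0,110]]'
```

```text
time: 2.85
eef_pos: [0.5997, 0.2595, 0.0019]
tcp_rot: [0.752, 0.659, -0.0, -0.0]
contact_force: [0.1, -0.2, 0.6]
opening: 0.566
finger_force: 0.0
time: 3.15
eef_pos: [0.5999, 0.2595, 0.0002]
tcp_rot: [0.752, 0.659, -0.0, -0.0]
contact_force: [-1.0, 0.3, -0.4]
opening: 0.568
finger_force: 0.0
```

```bash
python3 -m crank '[[[-7,0,0],0,110],[[-14,0,0],0,110],[[-22,0,0],0,110],[[-30,0,0],0,110],[[-38,0,0],0,110],[[-46,0,0],0,110],[[-54,0,0],0,110],[[-62,0,0],0,110],[[-70,0,0],0,110],[[-78,0,0],0,110]]' && python3 -m crank '[[[-8,0,0],0,110],[[-16,0,0],0,110],[[-24,0,0],0,110],[[-32,0,0],0,110],[[-38,0,0],0,110],[[-42,0,0],0,110],[[-42,0,0],0,110]]'
python3 - <<'E'
from meas import *
c=read_camera("top"); W=cloud(c); cv2.imwrite("pics/top1.png",c["frame"])
r=plate(c["frame"],W,(190,185,290,250)); print(r, toreader(r[:2],r[4]))
go([0,0],0,0)
cv2.imwrite("pics/top1c.png",cv2.resize(c["frame"][160:280,170:350],None,fx=4,fy=4))
E
```

```text
time: 4.15
eef_pos: [0.5898, 0.1815, 0.0004]
tcp_rot: [0.752, 0.659, 0.0, 0.0]
contact_force: [1.6, 1.8, -1.3]
opening: 0.567
finger_force: 0.5
time: 4.85
eef_pos: [0.5843, 0.1399, 0.0003]
tcp_rot: [0.752, 0.659, -0.0, 0.0]
contact_force: [-0.2, 0.5, 0.5]
opening: 0.566
finger_force: 0.0
(573.1535034179688, 59.41743469238281, 111.60746765136719, 84.56387329101562, 82.83740997314453, np.float64(0.01436659642811644)) (np.float64(-114.145400114619), np.float64(5.481812107273448), -3.302590026855455)
shift [-2.153e+02 -5.610e+02  5.000e-01] yaw -7.5 F [ 0.2 -0.   0.5] t 4.9 tcp [5.843e+02 1.402e+02 3.000e-01] q [ 0.07  0.41  1.88 -0.    0.84  0.2 ] op 0.567656371782145
```

View pics/top1c.png

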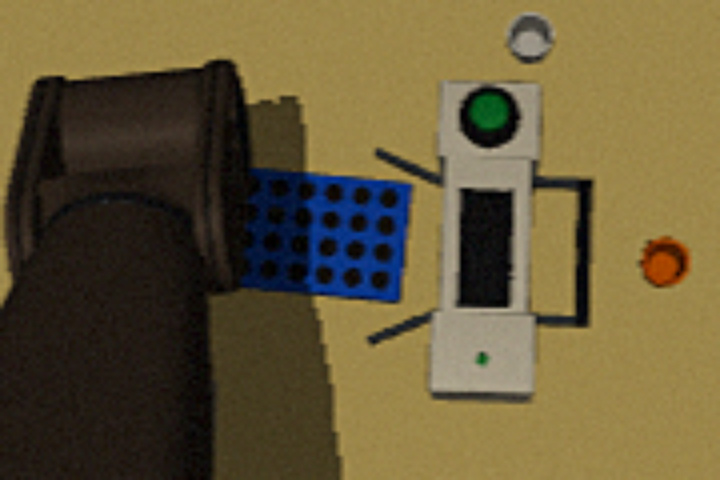

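The plate is about 122 mm short of home. Its yaw is -3.3°, its front end is inside the mouth and it is nearly centred. I'll continue straight, then turn to the lane's direction.

```bash
python3 -m crank '[[[-7,0,0],0,110],[[-14,0,0],0,110],[[-21,0,0],0,110],[[-28,0,0],0,110],[[-35,0,0],0,110],[[-42,0,0],0,110],[[-50,0,0],-0.6,110],[[-57,0,0],-1.2,110],[[-64,-1,0],-1.8,110],[[-71,-1,0],-2.4,110]]' && python3 -m crank '[[[-6,0,0],-0.4,110],[[-12,0,0],-0.8,110],[[-18,0,0],-1.2,110],[[-24,0,0],-1.2,110],[[-30,0,0],-1.2,110],[[-35,0,0],-1.2,110],[[-40,0,0],-1.2,110],[[-44,0,0],-1.2,110],[[-44,0,0],-1.2,110]]'
python3 - <<'E'
from meas import *
s=get_state(); print(toreader(s["eef_pos"][:2]*1000,0))
c=read_camera("side"); W=cloud(c); cv2.imwrite("pics/side1c.png",cv2.resize(c["frame"][160:280,220:380],None,fx=4.5,fy=4.5))
E
```

```text
time: 5.9
eef_pos: [0.5737, 0.0699, 0.0003]
tcp_rot: [0.738, 0.675, -0.0, -0.0]
contact_force: [-1.3, 3.5, 1.7]
opening: 0.569
finger_force: 1.5
time: 6.8
eef_pos: [0.5707, 0.0252, 0.0003]
tcp_rot: [0.731, 0.683, 0.0, 0.001]
contact_force: [0.3, -0.3, 0.5]
opening: 0.568
finger_force: 0.0
(np.float64(-79.82506375072573), np.float64(5.387270223216252), -86.13999999999999)
```

View pics/side1c.png

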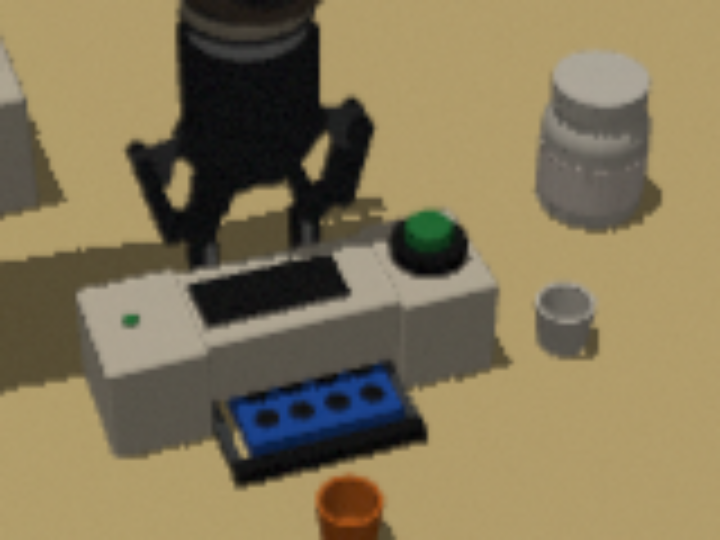

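The side view shows the plate's front under the bridge, a few mm short of the stop bar (around pixel 330,440 in the crop). I'll creep until the force rises.

```bash
python3 -m crank '[[[-1,0,0],0,110],[[-2,0,0],0,110],[[-3,0,0],0,110],[[-4,0,0],0,110],[[-5,0,0],0,110]]' && python3 -m crank '[[[-1,0,0],0,110],[[-2,0,0],0,110]]' && python3 -m crank '[[[-1,0,0],0,110],[[-2,0,0],0,110]]'
```

```text
time: 7.35
eef_pos: [0.5702, 0.0216, 0.0006]
tcp_rot: [0.731, 0.683, 0.0, 0.0]
contact_force: [-0.2, 1.7, 1.7]
opening: 0.566
finger_force: 0.9
time: 7.55
eef_pos: [0.57, 0.0204, 0.0006]
tcp_rot: [0.731, 0.682, 0.001, -0.001]
contact_force: [0.3, 8.3, 2.0]
opening: 0.565
finger_force: 4.1
time: 7.75
eef_pos: [0.5698, 0.0203, 0.0006]
tcp_rot: [0.731, 0.682, 0.002, -0.002]
contact_force: [1.1, 14.4, 2.7]
opening: 0.569
finger_force: 7.3
```

Force rises (8 then 14 N) with no further motion, so the plate is against the stop. Now I'll retreat, rise, and check.

```bash
python3 -m crank '[[[10,0,0],0,110],[[30,0,0],0,110],[[40,0,-20],0,110],[[40,0,-60],0,180],[[40,0,-100],0,255],[[40,0,-150],0,255],[[40,0,-180],0,255],[[40,0,-180],0,255]]'
python3 - <<'E'
from meas import *
c=read_camera("side"); W=cloud(c); f=c["frame"]; cv2.imwrite("pics/side2c.png",cv2.resize(f[160:280,220:380],None,fx=4.5,fy=4.5))
hsv=cv2.cvtColor(f,cv2.COLOR_BGR2HSV)
b=(hsv[...,0]>100)&(hsv[...,0]<130)&(hsv[...,1]>120)&(hsv[...,2]>50); b[:225]=0;b[275:]=0;b[:,:265]=0;b[:,320:]=0
P=W[b];P=P[np.isfinite(P[:,0])];q=np.array([toreader(p[:2]*1000,0)[:2] for p in P]);print("plate visible reader x,y",np.percentile(q,[1,50,99],axis=0).round(1),"z",np.percentile(P[:,2],[5,50,95]))
g=(hsv[...,0]>45)&(hsv[...,0]<85)&(hsv[...,1]>100); g[:200]=0;g[220:]=0;g[:,:300]=0;g[:,330:]=0
P=W[g];z=np.percentile(P[:,2],80);T=P[abs(P[:,2]-z)<.003];print("button",T.min(0),T.max(0),(T.min(0)+T.max(0))/2,len(T))
go([639,-59],100,-4)
E
```

```text
time: 8.55
eef_pos: [0.5757, 0.0568, 0.1868]
tcp_rot: [0.731, 0.683, 0.003, 0.005]
contact_force: [-0.0, 0.0, 0.1]
opening: -0.005
finger_force: 0.0
plate visible reader x,y [[ 24.8 -41.3]
 [ 47.   -0.7]
 [ 63.5  43.2]] z [0.01089988 0.0137158  0.01575017]
button [ 0.62500433 -0.07235525  0.08111633] [ 0.64874977 -0.04655792  0.08551361] [ 0.63687705 -0.05945659  0.08331497] 62
shift [-111.1   72.3   84. ] yaw 0.1 F [-0.1  0.4 -0.6] t 8.6 tcp [573.9  56.9 183.4] q [-0.08  0.11  1.87 -0.    1.15 -0.01] op 0.0014325594336243035
```

View pics/side2c.png

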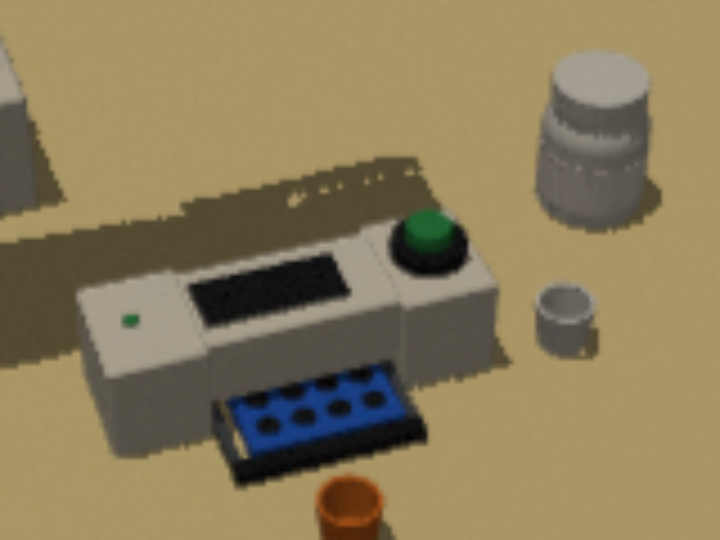

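The plate's front edge is at reader x = 63.5 mm, centred and flat, touching the stop bar (crop, around 330,425). The button is at (638, -59), top at z ≈ 83 mm. Next I'll go above it.

```bash
python3 -m crank '[[[-37,24,0],0,255],[[-74,48,10],0,255],[[-111,71,40],0,255],[[-111,71,65],0,255],[[-111,71,78],0,255],[[-111,71,84],0,255],[[-111,71,84],0,255],[[-111,71,84],0,255]]' && python3 -c "
from h import *
go([638,-59],83,-4)"
```

```text
time: 9.4
eef_pos: [0.636, -0.0574, 0.0973]
tcp_rot: [0.73, 0.683, 0.0, 0.001]
contact_force: [0.5, 0.3, 0.5]
opening: 0.0
finger_force: 0.0
shift [-1.4  2.1 14.3] yaw 0.2 F [0.5 0.3 0.5] t 9.4 tcp [636.  -57.4  97.3] q [-0.25  0.34  1.77 -0.    1.03 -0.18] op 0.0002173577402113928
```

```bash
python3 -m crank '[[[-1,2,5],0,255],[[-1,2,10],0,255],[[-1,2,14],0,255],[[-1,2,16],0,255],[[-1,2,18],0,255],[[-1,2,18],0,255]]' && python3 -m crank '[[[0,0,1],0,255],[[0,0,2],0,255],[[0,0,2],0,255]]'
```

```text
time: 10.0
eef_pos: [0.638, -0.0592, 0.0789]
tcp_rot: [0.731, 0.683, 0.0, 0.0]
contact_force: [0.6, 2.1, 3.5]
opening: 0.002
finger_force: 2.2
time: 10.3
eef_pos: [0.638, -0.0592, 0.078]
tcp_rot: [0.731, 0.683, 0.0, 0.0]
contact_force: [-2.0, 1.9, 8.8]
opening: -0.003
finger_force: 4.5
```

```bash
python3 -m crank '[[[0,0,1],0,255],[[0,0,2],0,255],[[0,0,2],0,255],[[0,0,2],0,255]]'
```

```text
time: 10.7
eef_pos: [0.6381, -0.0592, 0.0779]
tcp_rot: [0.731, 0.683, 0.0, -0.0]
contact_force: [-6.0, 3.4, 16.1]
opening: -0.001
finger_force: 8.0
```

The button is bottomed: 16 N with no further travel. I'll release it, back away, and check once more.

```bash
python3 -m crank '[[[0,0,-10],0,255],[[0,0,-40],0,255],[[0,0,-80],0,255],[[20,0,-110],0,255],[[60,0,-120],0,255],[[90,0,-120],0,255],[[90,0,-120],0,255],[[90,0,-120],0,255]]'
python3 - <<'E'
from meas import *
c=read_camera("side"); W=cloud(c); f=c["frame"]; cv2.imwrite("pics/side3c.png",cv2.resize(f[160:280,220:380],None,fx=4.5,fy=4.5))
hsv=cv2.cvtColor(f,cv2.COLOR_BGR2HSV)
b=(hsv[...,0]>100)&(hsv[...,0]<130)&(hsv[...,1]>120)&(hsv[...,2]>50); b[:225]=0;b[275:]=0;b[:,:265]=0;b[:,320:]=0
P=W[b];P=P[np.isfinite(P[:,0])];q=np.array([toreader(p[:2]*1000,0)[:2] for p in P]);print(np.percentile(q,[1,50,99],axis=0).round(1))
g=(hsv[...,0]>45)&(hsv[...,0]<85)&(hsv[...,1]>100); g[:200]=0;g[220:]=0;g[:,:300]=0;g[:,330:]=0
print("button z",np.percentile(W[g][:,2],80)); print(get_state()["contact_force"],get_state()["eef_pos"])
E
```

```text
time: 11.5
eef_pos: [0.643, 0.0307, 0.1932]
tcp_rot: [0.73, 0.683, -0.001, -0.0]
contact_force: [0.1, -0.7, 0.1]
opening: -0.0
finger_force: 0.0
[[ 24.7 -41.8]
 [ 47.4  -1. ]
 [ 64.3  42.9]]
button z 0.0841585979416434
[ 0.21699346  0.01646142 -0.11290225] [0.64307824 0.03002312 0.19313569]
```

View pics/side3c.png

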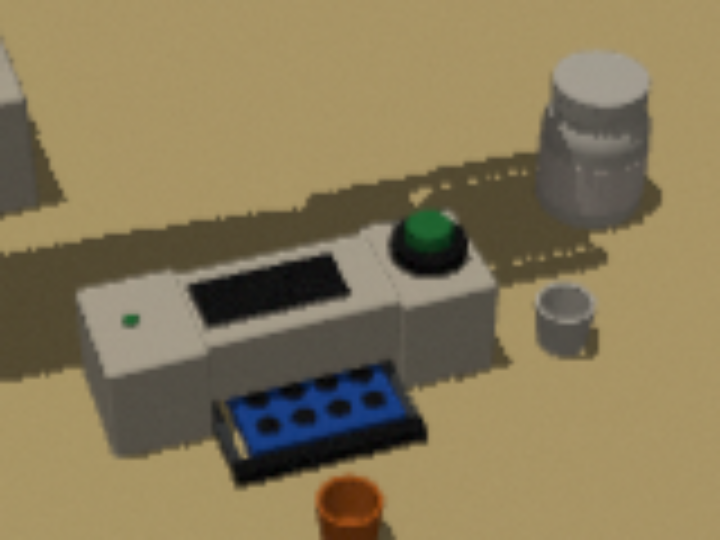

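The plate is still home against the stop (crop, 330,425). The button (430,228) is up again, and the cups and jar are undisturbed.

```bash
python3 -c "
from plant import ctrl; print(ctrl.sign_off())"
```

```text
the job is handed in; nothing more can be done
None
```

The job is handed in: the blue check plate lies flat and home against the stop bar, and the read button was pressed right down and is up again. The cups and jar in the last view are unmoved, and the robot is clear of everything; the hand-in returned no verdict.

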